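Prop open the lid of the test kiln

TASK

The lid of the cold test kiln on the pottery bench is up, but only a balance spring keeps it there. Swing the prop rod with the red grip up past upright until its tip is fully home in the yellow socket on the lid, and let go of it so that it stays there. Leave the latch with the black grip alone and do not shove the lid.

Things in the scene. Friction and masses are not known exactly. Their poses are not given: they have to be found in the camera images.
- prop_rod (a joint): swing of the 200 g prop rod, rad: 0 = lying level along the kiln's front, pointing right as seen from the robot; 1.57 = upright; 1.86 = fully home at the back of the socket, leaning 0.29 past upright to the left (stop). Nearly free hinge: let go before upright it falls back to 0, past upright it leans on into the socket and stays.
- rod_grip (a point): centre of the rod's red grip: a level round sleeve 18 mm thick, 60 mm long, standing out from the steel rod (10 mm thick, 214 mm long) towards the robot, parallel to the hinge axis. It is 130 mm along the rod from the hinge, 62 mm nearer the robot than the rod, 80 mm in front of the kiln's face; 90 mm above the bench when lying, about 215 mm when home. It turns with the rod.
- rod_hinge (a point): the rod's hinge, fixed on the kiln's front, 90 mm above the bench, 18 mm off the face. x is the hinge axis, level, into the kiln, away from the robot; y level along the face to the left; z up. As the joint grows the rod goes from -y through +z towards +y. The kiln (aluminium, white brick rim; 260 deep, 360 wide, 190 mm high) is turned a little either way.
- socket (a point): yellow socket, an upside-down pocket about 36 mm wide on the front edge of the raised white lid, open below and to the right. The point is where the rod's tip ends when home: 295 mm above the bench, 214 mm from the rod's hinge axis. The lid is hinged on the kiln's left, raised 38 degrees on a spring (60 N m/rad), and gives if pushed.
- latch_grip (a point): centre of the black grip (18 mm thick, 50 mm long, level, pointing towards the robot) of the lid latch, a short steel bar on the kiln's front, its pivot 145 mm left of the rod's hinge; about 80 mm above the bench. Leave it alone.

How it is judged:
At the end, for the whole second after the job is handed in: The prop rod stands past upright in the yellow socket (joint over 1.68 rad, within about 10 degrees of fully home), at rest and released; the lid is still up, its socket within 15 mm of where it was (value of joint prop_rod above 1.68 rad and velocity of joint prop_rod between -0.1 and 0.1 rad/s and distance of socket from where it was at the start of the episode below 0.015 m); the robot touches nothing.
It fails at once if the black-gripped latch is moved by more than 20 mm (distance of latch_grip from where it was at the start of the episode above 0.02 m).
It fails at once if the lid is shoved, its socket displaced by more than 40 mm (distance of socket from where it was at the start of the episode above 0.04 m).
It also fails if it takes over 32 s, if anything falls off the work surface, if the arm or the gripper's body presses on something with over 40 N, if the wrist force passes 120 N, or if a joint passes its speed limit or range.

ROBOT

A 6-joint arm with a two-finger parallel gripper is mounted at the origin on the work surface. World frame = base frame: x ahead of the robot, y to its left, z up, the work surface at z = 0. Lengths are in m, angles in rad, forces in N, time in s.
With the tool pointing down it reaches from about 0.375 to 0.975 m from the base axis. Payload 3.8 kg.
Tool frame: the origin (TCP) lies midway between the tips of the shut fingers; the grasp point (between the pads) lies 19 mm behind it; x points along the fingers, z is the direction in which the jaws open and shut, and the axes are right-handed (so a half turn about x gives the same grasp; the last joint's range is limited). The gripper opens to 85 mm and grips with 20 to 120 N. Pads are 22 mm wide; open, the fingers measure 114 mm over their backs; the gripper's body (76 mm by 85 mm) begins 54 mm behind the grasp point. The pads swing forward as they close: fully open they stand 13 mm farther back than shut.
Start: joints at [-1.27, 0.264, 1.604, -0, 1.274, -0.037], TCP at [0.224, -0.637, 0.231] pointing down, gripper open.
Joint ranges: [-2.63, 2.63], [-0.94, 2.18], [0.31, 2.57], [-1.31, 4.45], [0, 2.66], [-2.55, 2.55]. Speed limits (rad/s): [2.57, 2.57, 3.14, 3.14, 3.14, 3.14].

INTERFACE

Orientations are given as a rotation vector (axis times angle).
In Python, from workcell import * gives the robot as it stands. The module is installed in compiled form; this text tells all that it offers.
- The arm moves only by the tool carry_out, never from a script. Its arguments are lists of equal length, an entry for each row: "offset": the shift along the tool's x, y, z in cm, a list of three; "delta_rot": the turn, a rotation vector about the tool's x, y, z in degrees, a list of three. A call has exactly 5 rows; each row shifts and turns the commanded pose from where the row before left it, along the tool's axes as they then stand; what a row does not reach is not made up. A row lasts 1/12 s, in which the tool goes at most 41.7 mm and 7.16 degrees, less where a joint would pass 70% of its speed; a pose out of reach is approached as far as the arm can. A call is refused whole if a number of a shift passes 4.17 or a number of a turn 7.16, either way. A call with a gripper value outside its range is refused whole. "fingers" is the opening, from -1 (shut) to 1 (fully open), set as the call begins (left out, the last holds). The fingers move at their own pace and stop on an object; "newtons" is the grip in N (left out, the last holds). Time passes only in rows, so rows that do not move let the fingers close, or fill a call up. It gives the time, the measured TCP pose, the force and the opening at its end, in the units of the state.
- read_state(): the state, without advancing time (a new reading comes with each control period).
- read_camera(name): name is "side" or "top" or "wrist"; returns (picture, depth): 480x640x3 uint8, red, green, blue; 480x640 float32, m along the optical axis (not along the pixel's ray), 0 where there is no reading.
- get_calibration(name): a dict with "fx", "fy", "cx", "cy" (pixels), "distortion" ([k1, k2, p1, p2, k3] as OpenCV has them; the pictures are not rectified), "R" (3x3) and "t" (3): a world point X has camera coordinates R X + t; the wrist camera has in their place "mount" (4x4, takes a point from camera to tool coordinates, whose origin is the TCP and whose axes are the tool frame's). Camera axes: x right, y down, z forward; pixel columns grow to the right and rows downward; lengths in m; the calibration is good to about 2 mm. A picture is of the moment at which its call begins: read the wrist's pose just before it. get_calibration takes no time and is no camera call.
- finish_job(): hands the job in, once; it reports no verdict.
The state is a dict: "time": time; "q": joint angles; "joint_vel": joint speeds; "joint_torque": joint torques, N m; "tool_pos": TCP position; "tcp_rot": TCP orientation; "wrist_force": force on the tool from outside, world axes, zero at the start; "torque": the same for the moment, N m; "width": opening from 0.0 (shut) to 1.0 (fully open).
Only numpy, scipy, OpenCV 4.12 (cv2) and the standard library are available. Lean on these libraries where they do the work, as an engineer would, in place of code of your own. Each camera call takes 0.05 s, during which the arm holds its last target. There are 200 camera calls.

## Working session

There is one attempt and no reset: what is moved stays moved. The work goes in short steps, Python scripts to look and compute and a tool call to move; the robot and the scene stay as the last step left them, time stands still between calls to the robot, and variables do not carry over. Pictures are saved under pics/ and viewed, about 8 in all and at most 12, crops included, and the job is handed in when it is done.

Besides the shell and the picture viewer there is one more tool, called after "Request:" by a JSON object that holds its "method" and its "body", one argument or row to a line. carry_out: Moves the arm, as the interface text tells. Its arguments: {"type":"object","properties":{"offset":{"type":"array"},"delta_rot":{"type":"array"},"fingers":{"type":"number"},"newtons":{"type":"number"}},"required":["offset","delta_rot"]}

```bash
mkdir -p pics
cat > h.py <<'E'
from workcell import *
import numpy as np, cv2
from scipy.spatial.transform import Rotation as Ro
def pts(name,us,d=None,T=None):
    c=get_calibration(name);K=np.array([[c['fx'],0,c['cx']],[0,c['fy'],c['cy']],[0,0,1]])
    n=cv2.undistortPoints(np.array(us,float).reshape(-1,1,2),K,np.array(c['distortion'])).reshape(-1,2)
    P=np.c_[n,np.ones(len(n))]*np.array(d).reshape(-1,1)
    if 'R' in c: return (P-np.array(c['t']))@np.array(c['R'])
    M=np.array(c['mount']);P=P@M[:3,:3].T+M[:3,3]
    return P@Ro.from_rotvec(T['tcp_rot']).as_matrix().T+np.array(T['tool_pos'])
E
python3 - <<'E'
from h import *
s=read_state();print(s)
ims=[]
for n in['side','top']:
    im,d=read_camera(n);np.savez('pics/'+n,im=im,d=d);cv2.imwrite(f'pics/{n}1.png',im[:,:,::-1])
    c=get_calibration(n);R=np.array(c['R']);print(n,-R.T@np.array(c['t']),R[2],c['fx'])
E
```

```text
{'time': 0.0, 'q': array([-1.26992084e+00,  2.64786610e-01,  1.60539553e+00,  1.50552360e-05,
        1.27372610e+00, -3.68829700e-02]), 'joint_vel': array([ 4.39457879e-04,  2.43917048e-05,  1.14668031e-03,  1.23728485e-03,
       -8.36981274e-04,  1.21609597e-03]), 'joint_torque': array([-3.23981048e-04, -5.15117955e+01, -3.67317045e+01, -2.36595561e-04,
        1.28605514e-02, -1.62966950e-05]), 'tool_pos': array([ 0.22346772, -0.63613917,  0.22992788]), 'tcp_rot': array([ 0.95832423,  1.35214261, -0.95597513]), 'wrist_force': array([ 0.40291208, -0.27634087, -1.05870192]), 'torque': array([ 0.02282013, -0.02501529,  0.01829912]), 'width': 1.0016273222160628}
side [0.03591962 0.570529   0.66233225] [ 0.58868127 -0.60604406 -0.53494388] 482.2191582288247
top [0.51318715 0.051002   0.90749167] [ 0.01775646 -0.00933645 -0.99979875] 457.34474878229963
```

View pics/side1.png

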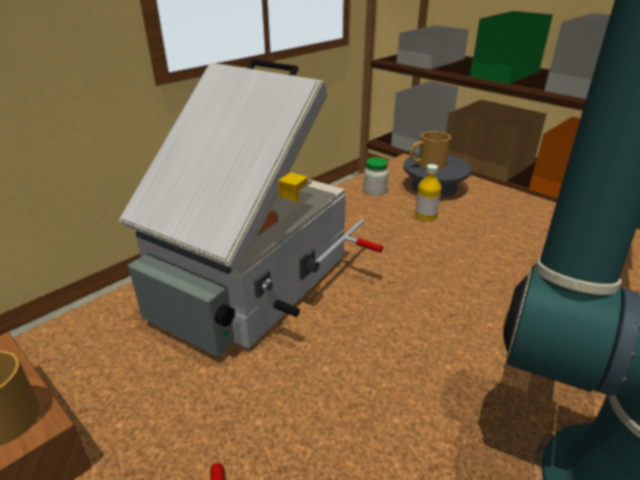

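View pics/top1.png

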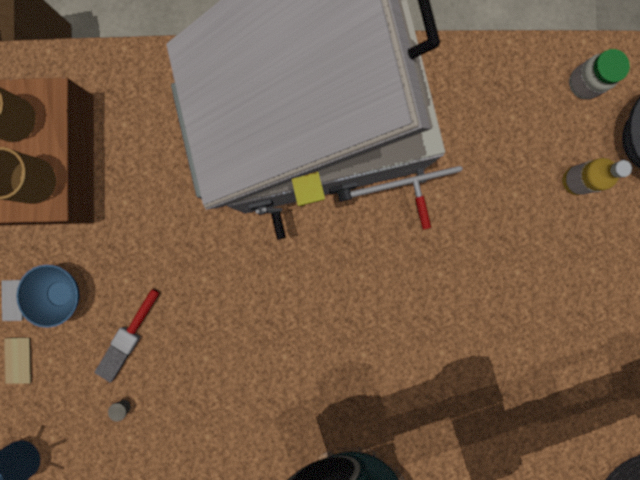

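Run:
```python
from h import *
print(Ro.from_rotvec(read_state()['tcp_rot']).as_matrix().round(3))
for n in['side','top']:
    z=np.load(f'pics/{n}.npz');hsv=cv2.cvtColor(z['im'],cv2.COLOR_RGB2HSV)
    for nm,lo,hi in[('red',(0,150,70),(8,255,255)),('red2',(172,150,70),(180,255,255)),('yel',(20,140,80),(35,255,255)),('blk',(0,0,0),(180,255,45))]:
        m=cv2.inRange(hsv,lo,hi);k,L,st,c=cv2.connectedComponentsWithStats(m)
        for i in range(1,k):
            if st[i,4]<40:continue
            v,u=np.nonzero((L==i)&(z['d']>0));
            if len(u)<5: continue
            P=pts(n,np.c_[u,v],z['d'][v,u])
            print(n,nm,st[i],c[i].round(),'med',np.median(P,0).round(3),'lo',np.percentile(P,3,0).round(3),'hi',np.percentile(P,97,0).round(3))
```

```text
[[-0.001  0.943  0.331]
 [ 0.002  0.331 -0.943]
 [-1.     0.    -0.002]]
side red [356 238  27  14 199] [369. 244.] med [ 0.567 -0.13   0.095] lo [ 0.542 -0.141  0.087] hi [ 0.597 -0.121  0.1  ]
side red [210 463  15  17 212] [217. 472.] med [0.422 0.384 0.018] lo [0.41  0.374 0.013] hi [0.434 0.393 0.021]
side yel [278 171  30  31 627] [291. 185.] med [0.587 0.078 0.302] lo [ 0.57  -1.256 -0.57 ] hi [2.03  0.087 0.312]
side yel [417 174  25  24 446] [429. 186.] med [ 0.628 -0.452  0.096] lo [ 0.609 -0.581  0.034] hi [ 0.675 -0.437  0.127]
side yel [416 212  21   9 105] [425. 217.] med [ 0.622 -0.444  0.01 ] lo [ 0.608 -0.475  0.001] hi [ 0.65  -0.436  0.017]
side blk [ 372    0  263  267 5093] [569. 115.] med [0.183 0.004 0.466] lo [ 0.166 -1.203  0.161] hi [1.21  0.051 0.598]
side blk [249  59  48  15 261] [272.  65.] med [ 0.77  -0.054  0.449] lo [ 0.715 -0.065  0.443] hi [ 0.816 -0.038  0.453]
side blk [437  58  36  18 343] [459.  67.] med [ 1.108 -1.374  0.175] lo [ 1.021 -1.543  0.172] hi [ 1.158 -1.288  0.178]
side blk [510  69  38  20 391] [533.  80.] med [ 0.778 -1.364  0.17
[... 2643 characters left out ...]
0.072]
top blk [328 184  20  17 169] [338. 192.] med [0.61  0.014 0.101] lo [0.595 0.005 0.001] hi [0.617 0.032 0.116]
top blk [272 211  13  28 221] [278. 224.] med [0.554 0.124 0.09 ] lo [0.531 0.115 0.086] hi [0.576 0.133 0.093]
top blk [119 400  11  12  67] [126. 404.] med [0.213 0.434 0.02 ] lo [0.202 0.428 0.005] hi [0.22  0.443 0.032]
top blk [   0  440   40   40 1304] [ 19. 461.] med [0.12  0.626 0.049] lo [0.084 0.618 0.007] hi [0.137 0.658 0.101]
top blk [ 289  451  109   29 2083] [347. 468.] med [0.191 0.017 0.24 ] lo [ 0.057 -0.081  0.002] hi [0.2   0.085 0.282]
top blk [607 456  33  24 481] [627. 470.] med [ 0.057 -0.549  0.023] lo [ 0.037 -0.58   0.004] hi [ 0.071 -0.525  0.052]
```

The side view shows the red grip at about (369,244), the yellow socket at (291,185) and the black latch grip at (286,307). The top view has the red grip at (423,213), the rod running from (345,193) to (460,170), and the socket at (308,189). The kiln is yawed by about 11°.

```bash
cat >> h.py <<'E'
TILT=np.radians(30)
def frame(h):
    x=np.r_[np.sin(TILT)*h,0]+[0,0,-np.cos(TILT)]; z=np.array([h[1],-h[0],0]); return np.c_[x,np.cross(z,x),z]
def to(P,R,s):
    Rc=Ro.from_rotvec(s['tcp_rot']).as_matrix()
    print('shift in tool cm',(Rc.T@(np.array(P)-s['tool_pos'])*100).round(2),'rot deg',np.degrees(Ro.from_matrix(Rc.T@R).as_rotvec()).round(2))
E
python3 - <<'E'
from h import *
z=np.load('pics/top.npz');hsv=cv2.cvtColor(z['im'],cv2.COLOR_RGB2HSV)
m=cv2.inRange(hsv,(0,120,50),(8,255,255));m[:,:400]=0;m[:,440:]=0
v,u=np.nonzero(m);vx=cv2.fitLine(np.c_[u,v].astype(np.float32),cv2.DIST_L2,0,.01,.01).ravel()
e=np.array([vx[2:]+t*vx[:2] for t in(-15,15)]);P=pts('top',e,[.81,.81]);d=P[1]-P[0];d*=np.sign(d[0]);a1=np.arctan2(d[1],d[0])
# rod: grey-bright pixels near line z~.095
v,u=np.nonzero(z['d']>0);P=pts('top',np.c_[u,v],z['d'][v,u])
k=(P[:,2]>.08)&(P[:,2]<.105)&(P[:,1]<-.02)&(P[:,1]>-.22)&(P[:,0]>.59)&(P[:,0]<.66);Q=P[k]
l=cv2.fitLine(Q[:,:2].astype(np.float32),cv2.DIST_HUBER,0,.01,.01).ravel();l[:2]*=-np.sign(l[0]) if l[1]>0 and l[0]>0 else 1
dd=l[:2]*np.sign(-l[1]);a2=np.arctan2(dd[0],-dd[1])
print('yaw grip,rod',np.degrees([a1,a2]),len(Q),Q.min(0),Q.max(0))
a=a2;h=np.array([np.cos(a),np.sin(a)]);l_=np.array([-h[1],h[0]])
R=frame(h);print(R.round(3).tolist())
g=np.array([.5675,-.1335]);hin=g+.062*h+.13*l_;print('hinge',hin,'socket pred',hin+l_*.0612,'rodline resid',(hin-l[2:])@h)
to([0,0,0],R,read_state())
E
```

```text
yaw grip,rod [ 1.54564431 10.95873543] 902 [ 0.5900628  -0.20651702  0.08015084] [ 0.65564191 -0.02088639  0.10484834]
[[0.491, 0.85, 0.19], [0.095, 0.165, -0.982], [-0.866, 0.5, 0.0]]
hinge [0.60365613 0.00591569] socket pred [0.59202189 0.06599967] rodline resid -0.0014600411789777302
shift in tool cm [ 23.15  -0.   -67.38] rot deg [ 8.17 -2.32 29.95]
```

Request:
{"method": "carry_out", "body": {
  "offset": [
    [0,0,0],
    [0,0,0],
    [0,0,0],
    [0,0,0],
    [0,0,0]
  ],
  "delta_rot": [
    [1.63,-0.46,6],
    [1.63,-0.46,6],
    [1.63,-0.46,6],
    [1.63,-0.46,6],
    [1.63,-0.46,6]
  ],
  "fingers": 1,
  "newtons": 25
}}

```text
time: 0.52
tool_pos: [0.2237, -0.6374, 0.2321]
tcp_rot: [1.312, 0.928, -0.666]
wrist_force: [0.7, 0.4, -0.0]
width: 0.997
```

```bash
cat >> h.py <<'E'
a=np.radians(11);H=np.array([np.cos(a),np.sin(a)]);L=np.array([-H[1],H[0]]);RT=frame(H)
HINGE=np.array([.6037,.0059,.09])
def grip(th,back=.015,hinge=HINGE):  # grip point on sleeve, 'back' nearer robot than its centre
    r=hinge.copy(); r[:2]+=-(.062+back)*H-.13*np.cos(th)*L; r[2]+=.13*np.sin(th); return r
def tcp(P,g=.019): return P+g*RT[:,0]
E
python3 - <<'E'
from h import *
s=read_state();print(s['time'],s['tool_pos'],grip(0),tcp(grip(0)))
to(tcp(grip(0))-.10*RT[:,0],RT,s)
E
```

```text
0.5167 [ 0.22365619 -0.63738097  0.23205611] [ 0.55291988 -0.13640383  0.09      ] [ 0.56224533 -0.13459114  0.07354552]
shift in tool cm [ 25.14  29.03 -42.99] rot deg [ 0.01  0.22 -0.33]
```

Request:
{"method": "carry_out", "body": {
  "offset": [
    [1.68,1.94,-2.87],
    [1.68,1.94,-2.87],
    [1.68,1.94,-2.87],
    [1.68,1.94,-2.87],
    [1.68,1.94,-2.87]
  ],
  "delta_rot": [
    [0,0,0],
    [0,0,0],
    [0,0,0],
    [0,0,0],
    [0,0,0]
  ]
}}

```text
time: 0.93
tool_pos: [0.3202, -0.4703, 0.2058]
tcp_rot: [1.312, 0.933, -0.668]
wrist_force: [0.7, 0.1, 0.9]
width: 0.997
```

Request:
{"method": "carry_out", "body": {
  "offset": [
    [1.68,1.94,-2.87],
    [1.68,1.94,-2.87],
    [1.68,1.94,-2.87],
    [1.68,1.94,-2.87],
    [1.68,1.94,-2.87]
  ],
  "delta_rot": [
    [0,0,0],
    [0,0,0],
    [0,0,0],
    [0,0,0],
    [0,0,0]
  ]
}}

```text
time: 1.35
tool_pos: [0.4167, -0.3053, 0.1819]
tcp_rot: [1.311, 0.933, -0.668]
wrist_force: [0.5, 0.0, -0.5]
width: 1.0
```

Request:
{"method": "carry_out", "body": {
  "offset": [
    [1.68,1.94,-2.87],
    [1.68,1.94,-2.87],
    [1.68,1.94,-2.87],
    [1.68,1.94,-2.87],
    [0,0,0]
  ],
  "delta_rot": [
    [0,0,0],
    [0,0,0],
    [0,0,0],
    [0,0,0],
    [0,0,0]
  ]
}}

```text
time: 1.77
tool_pos: [0.4941, -0.1679, 0.1613]
tcp_rot: [1.309, 0.942, -0.661]
wrist_force: [-0.5, 0.2, -0.9]
width: 0.999
```

Run:
```python
from h import *
s=read_state();print(s['time'],s['tool_pos'])
to(tcp(grip(0))-.10*RT[:,0],RT,s)
im,d=read_camera('wrist');cv2.imwrite('pics/w1.png',im[:,:,::-1])
hsv=cv2.cvtColor(im,cv2.COLOR_RGB2HSV);m=cv2.inRange(hsv,(0,150,60),(8,255,255))|cv2.inRange(hsv,(173,150,60),(180,255,255))
k,Lb,st,c=cv2.connectedComponentsWithStats(m)
for i in range(1,k):
    if st[i,4]<150:continue
    v,u=np.nonzero((Lb==i)&(d>0));P=pts('wrist',np.c_[u,v],d[v,u],s)
    Q=np.c_[(P[:,:2]-HINGE[:2])@H,(P[:,:2]-HINGE[:2])@L,P[:,2]]
    print(st[i],'kiln frame rel hinge: med',np.median(Q,0).round(4),np.percentile(Q,3,0).round(4),np.percentile(Q,97,0).round(4))
    near=Q[:,0]<np.median(Q[:,0]);print(np.median(Q[near],0),np.median(Q[~near],0))
```

```text
1.7667 [ 0.49414887 -0.16794456  0.16133314]
shift in tool cm [ 1.28  1.96 -1.95] rot deg [ 0.34 -0.37  0.02]
[ 282  137   27   92 2334] kiln frame rel hinge: med [-0.0615 -0.1337  0.0978] [-0.0879 -0.1412  0.0909] [-0.0308 -0.1256  0.0997]
[-0.07657379 -0.13394293  0.09758956] [-0.04546741 -0.13346175  0.09788589]
```

View pics/w1.png

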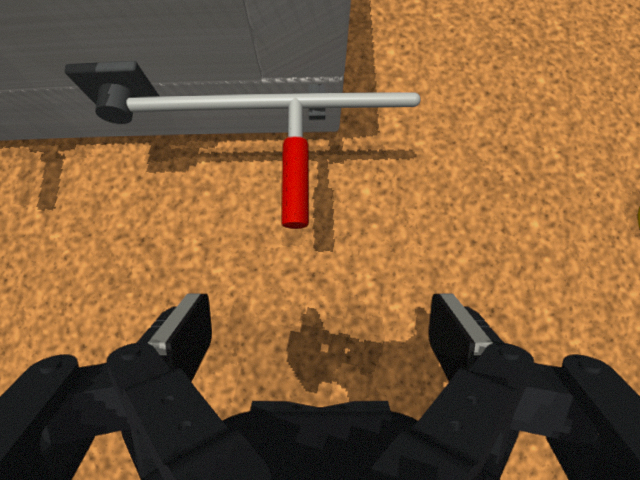

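The wrist view shows the red sleeve at (295,140–228), square to the rod and between the open fingers. It sits about 3 mm farther right than I estimated.

Request:
{"method": "carry_out", "body": {
  "offset": [
    [1.2,1.96,-1.65],
    [2.5,0,0],
    [2.5,0,0],
    [2.5,0,0],
    [2.5,0,0]
  ],
  "delta_rot": [
    [0.3,-0.4,0],
    [0,0,0],
    [0,0,0],
    [0,0,0],
    [0,0,0]
  ]
}}

```text
time: 2.23
tool_pos: [0.5627, -0.1474, 0.0752]
tcp_rot: [1.312, 0.925, -0.676]
wrist_force: [0.7, -0.1, -0.9]
width: 1.004
```

Request:
{"method": "carry_out", "body": {
  "offset": [
    [0,0,0],
    [0,0,0],
    [0,0,0],
    [0,0,0],
    [0,0,0]
  ],
  "delta_rot": [
    [0,0,0],
    [0,0,0],
    [0,0,0],
    [0,0,0],
    [0,0,0]
  ]
}}

```text
time: 2.65
tool_pos: [0.5629, -0.1472, 0.0778]
tcp_rot: [1.312, 0.923, -0.674]
wrist_force: [0.4, -0.6, -0.5]
width: 0.999
```

```bash
echo "HINGE=HINGE-.003*np.r_[L,0]" >> h.py
python3 - <<'E'
from h import *
s=read_state();to(tcp(grip(0)),RT,s)
E
```

```text
shift in tool cm [ 0.44 -0.06 -1.25] rot deg [-0.26  0.62 -0.19]
```

```bash
sed -i 's/hinge=HINGE):/hinge=None):\n  hinge=HINGE/; s/r=hinge.copy()/r=np.array(hinge)/' h.py; sed -i 's/^  hinge=HINGE.*$/    hinge=HINGE if hinge is None else hinge/' h.py; sed -n '/def grip/,$p' h.py; python3 -c "
from h import *
to(tcp(grip(0)),RT,read_state())"
```

```text
def grip(th,back=.015,hinge=None):
    hinge=HINGE if hinge is None else hinge
    r=np.array(hinge); r[:2]+=-(.062+back)*H-.13*np.cos(th)*L; r[2]+=.13*np.sin(th); return r
def tcp(P,g=.019): return P+g*RT[:,0]
HINGE=HINGE-.003*np.r_[L,0]
shift in tool cm [ 0.45 -0.06 -0.95] rot deg [-0.26  0.62 -0.19]
```

Request:
{"method": "carry_out", "body": {
  "offset": [
    [0.4,0,-0.95],
    [0,0,0],
    [0,0,0],
    [0,0,0],
    [0,0,0]
  ],
  "delta_rot": [
    [-0.3,0.6,0],
    [0,0,0],
    [0,0,0],
    [0,0,0],
    [0,0,0]
  ]
}}

```text
time: 3.07
tool_pos: [0.5626, -0.1362, 0.0725]
tcp_rot: [1.312, 0.936, -0.665]
wrist_force: [0.9, 0.9, -0.2]
width: 0.996
```

Request:
{"method": "carry_out", "body": {
  "offset": [
    [0,0,0],
    [0,0,0],
    [0,0,0],
    [0,0,0],
    [0,0,0]
  ],
  "delta_rot": [
    [0,0,0],
    [0,0,0],
    [0,0,0],
    [0,0,0],
    [0,0,0]
  ],
  "fingers": -1,
  "newtons": 25
}}

```text
time: 3.48
tool_pos: [0.5626, -0.1364, 0.0723]
tcp_rot: [1.312, 0.936, -0.666]
wrist_force: [-0.5, 0.3, -0.2]
width: 0.295
```

Request:
{"method": "carry_out", "body": {
  "offset": [
    [0,0,0],
    [0,0,0],
    [0,0,0],
    [0,0,0],
    [0,0,0]
  ],
  "delta_rot": [
    [0,0,0],
    [0,0,0],
    [0,0,0],
    [0,0,0],
    [0,0,0]
  ]
}}

```text
time: 3.9
tool_pos: [0.5627, -0.1371, 0.0725]
tcp_rot: [1.311, 0.935, -0.666]
wrist_force: [-2.1, -4.7, -0.2]
width: 0.203
```

Run:
```python
from h import *
s=read_state();print(s['wrist_force'],s['width']);to(tcp(grip(0)),RT,s)
im,d=read_camera('wrist');cv2.imwrite('pics/w2.png',im[:,:,::-1])
```

```text
[-2.13327982 -4.70173722 -0.15536858] 0.202584215428471
shift in tool cm [-0.09  0.05  0.04] rot deg [ 0.05 -0.01 -0.07]
```

View pics/w2.png

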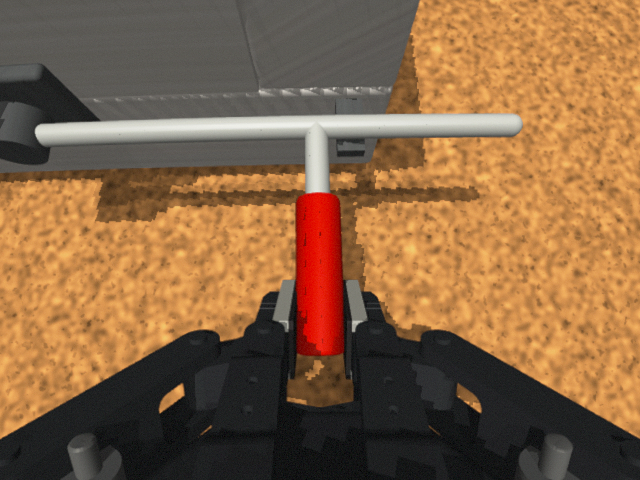

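Run:
```python
from h import *
t=np.arange(26)*.072
D=np.diff([RT.T@grip(x)*100 for x in t],axis=0).round(2)
for i in range(5):print(D[5*i:5*i+5].tolist())
```

```text
[[-0.81, 0.47, -0.03], [-0.81, 0.47, -0.1], [-0.8, 0.46, -0.17], [-0.78, 0.45, -0.23], [-0.77, 0.44, -0.3]]
[[-0.75, 0.43, -0.36], [-0.72, 0.42, -0.42], [-0.7, 0.4, -0.48], [-0.66, 0.38, -0.54], [-0.63, 0.36, -0.59]]
[[-0.59, 0.34, -0.64], [-0.55, 0.32, -0.69], [-0.5, 0.29, -0.73], [-0.46, 0.26, -0.77], [-0.41, 0.24, -0.81]]
[[-0.36, 0.21, -0.84], [-0.3, 0.17, -0.87], [-0.25, 0.14, -0.89], [-0.19, 0.11, -0.91], [-0.13, 0.08, -0.92]]
[[-0.08, 0.04, -0.93], [-0.02, 0.01, -0.94], [0.04, -0.02, -0.93], [0.1, -0.06, -0.93], [0.16, -0.09, -0.92]]
```

Request:
{"method": "carry_out", "body": {
  "offset": [
    [-0.81,0.47,-0.03],
    [-0.81,0.47,-0.1],
    [-0.8,0.46,-0.17],
    [-0.78,0.45,-0.23],
    [-0.77,0.44,-0.3]
  ],
  "delta_rot": [
    [0,0,0],
    [0,0,0],
    [0,0,0],
    [0,0,0],
    [0,0,0]
  ]
}}

```text
time: 4.37
tool_pos: [0.5612, -0.1298, 0.1187]
tcp_rot: [1.31, 0.933, -0.667]
wrist_force: [-0.6, -7.3, -0.9]
width: 0.197
```

Run:
```python
from h import *
s=read_state();print(s['wrist_force'],s['torque'],s['width']);to(tcp(grip(.36)),RT,s)
```

```text
[-0.62543669 -7.30752579 -0.91851639] [-1.26183227  0.42845105 -0.44040023] 0.19718952214150323
shift in tool cm [-0.05  0.05 -0.05] rot deg [ 0.09  0.1  -0.08]
```

Tracking well and forces are low. Continuing.

Request:
{"method": "carry_out", "body": {
  "offset": [
    [-0.75,0.43,-0.36],
    [-0.72,0.42,-0.42],
    [-0.7,0.4,-0.48],
    [-0.66,0.38,-0.54],
    [-0.63,0.36,-0.59]
  ],
  "delta_rot": [
    [0,0,0],
    [0,0,0],
    [0,0,0],
    [0,0,0],
    [0,0,0]
  ]
}}

```text
time: 4.78
tool_pos: [0.5572, -0.1082, 0.1602]
tcp_rot: [1.307, 0.929, -0.667]
wrist_force: [-5.0, -13.1, 4.3]
width: 0.201
```

Request:
{"method": "carry_out", "body": {
  "offset": [
    [-0.59,0.34,-0.64],
    [-0.55,0.32,-0.69],
    [-0.5,0.29,-0.73],
    [-0.46,0.26,-0.77],
    [-0.41,0.24,-0.81]
  ],
  "delta_rot": [
    [0,0,0],
    [0,0,0],
    [0,0,0],
    [0,0,0],
    [0,0,0]
  ]
}}

```text
time: 5.2
tool_pos: [0.5514, -0.0718, 0.1911]
tcp_rot: [1.309, 0.927, -0.664]
wrist_force: [-5.7, -7.7, 7.0]
width: 0.202
```

Run:
```python
from h import *
s=read_state();print(s['wrist_force'],s['torque'],s['width']);to(tcp(grip(1.08)),RT,s)
im,d=read_camera('wrist');cv2.imwrite('pics/w3.png',im[:,:,::-1])
```

```text
[-5.69517947 -7.68581327  7.03157355] [-1.21563123  0.31187835 -0.28900809] 0.20203388295373867
shift in tool cm [ 0.18 -0.25 -0.21] rot deg [ 0.18  0.29 -0.37]
```

View pics/w3.png

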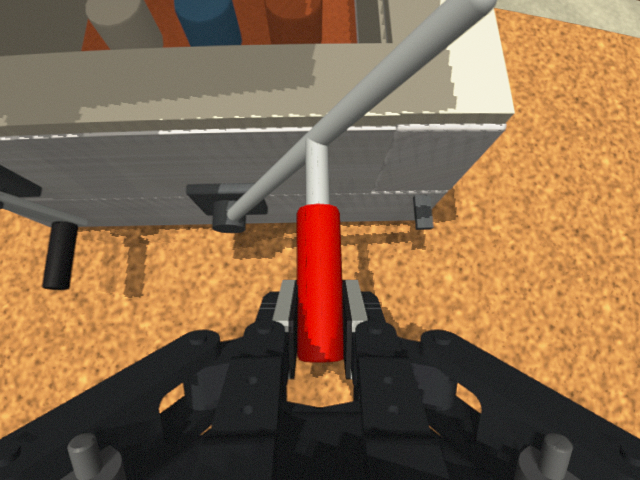

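The rod is swinging with the sleeve still held at (320,280). Hinge, rod and latch (left, at 60,255) are all clear.

Request:
{"method": "carry_out", "body": {
  "offset": [
    [-0.36,0.21,-0.84],
    [-0.3,0.17,-0.87],
    [-0.25,0.14,-0.89],
    [-0.19,0.11,-0.91],
    [-0.13,0.08,-0.92]
  ],
  "delta_rot": [
    [0,0,0],
    [0,0,0],
    [0,0,0],
    [0,0,0],
    [0,0,0]
  ]
}}

```text
time: 5.67
tool_pos: [0.5418, -0.0261, 0.204]
tcp_rot: [1.311, 0.932, -0.664]
wrist_force: [-0.8, -3.0, 4.9]
width: 0.199
```

Run:
```python
from h import *
s=read_state();print(s['wrist_force'],s['torque'],s['width']);to(tcp(grip(1.44)),RT,s);to(tcp(grip(1.70)),RT,s);to(tcp(grip(1.80)),RT,s)
im,d=read_camera('side');cv2.imwrite('pics/s2.png',cv2.resize(im[120:340,180:440,::-1],None,fx=2.5,fy=2.5))
```

```text
[-0.753942   -3.02335654  4.90540401] [-0.7358487   0.07247249  0.03836964] 0.1994631468562118
shift in tool cm [ 0.11 -0.13  0.03] rot deg [ 0.12  0.03 -0.25]
shift in tool cm [ 0.1  -0.12 -3.34] rot deg [ 0.12  0.03 -0.25]
shift in tool cm [ 0.3  -0.24 -4.62] rot deg [ 0.12  0.03 -0.25]
```

View pics/s2.png

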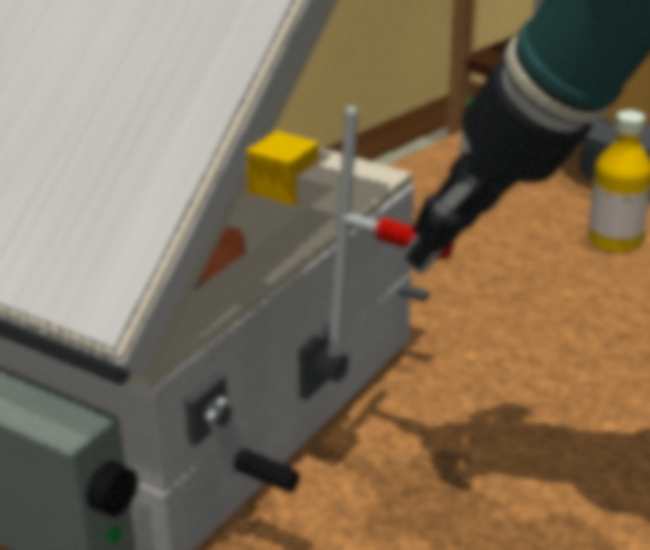

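The side view shows the rod almost upright with its tip right of the yellow socket. The gripper is well clear of the lid and the latch, so I continue slowly.

Request:
{"method": "carry_out", "body": {
  "offset": [
    [0.05,-0.03,-0.67],
    [0.02,-0.03,-0.67],
    [0.02,-0.03,-0.67],
    [0.02,-0.03,-0.67],
    [0,0,-0.67]
  ],
  "delta_rot": [
    [0,0,0],
    [0,0,0],
    [0,0,0],
    [0,0,0],
    [0,0,0]
  ]
}}

```text
time: 6.13
tool_pos: [0.5345, 0.0073, 0.202]
tcp_rot: [1.312, 0.934, -0.663]
wrist_force: [-2.1, -1.6, 3.9]
width: 0.202
```

Request:
{"method": "carry_out", "body": {
  "offset": [
    [0.05,-0.03,-0.35],
    [0.05,-0.03,-0.35],
    [0.05,-0.03,-0.3],
    [0.05,-0.03,-0.3],
    [0,0,0]
  ],
  "delta_rot": [
    [0,0,0],
    [0,0,0],
    [0,0,0],
    [0,0,0],
    [0,0,0]
  ]
}}

```text
time: 6.55
tool_pos: [0.5317, 0.0206, 0.1986]
tcp_rot: [1.312, 0.936, -0.664]
wrist_force: [-1.4, 1.1, 5.9]
width: 0.203
```

```bash
cat > look.py <<'E'
from h import *
import sys
s=read_state();print(s['time'],s['wrist_force'],s['torque'],s['width'],s['joint_vel'].round(3));to(tcp(grip(1.80)),RT,s);to(tcp(grip(1.86)),RT,s)
im,d=read_camera('side');cv2.imwrite(f'pics/{sys.argv[1]}.png',cv2.resize(im[120:340,180:440,::-1],None,fx=2.5,fy=2.5))
m=cv2.inRange(cv2.cvtColor(im,cv2.COLOR_RGB2HSV),(20,140,80),(35,255,255));m[:,320:]=0
v,u=np.nonzero((m>0)&(d>0)&(d<1.2));print('socket side px',u.mean(),v.mean(),np.median(pts('side',np.c_[u,v],d[v,u]),0))
im,d=read_camera('top');m=cv2.inRange(cv2.cvtColor(im,cv2.COLOR_RGB2HSV),(20,140,80),(35,255,255));m[:,400:]=0;m[:,:250]=0;v,u=np.nonzero(m);print('socket top px',u.mean(),v.mean(),len(u))
E
python3 look.py s3
```

```text
6.55 [-1.39027617  1.14852337  5.94374769] [0.10833803 0.06414142 0.3501334 ] 0.20338487103135638 [-0.005  0.002 -0.004  0.006  0.01  -0.013]
shift in tool cm [-0.11  0.11  0.17] rot deg [ 0.06 -0.14 -0.15]
shift in tool cm [ 0.06  0.01 -0.59] rot deg [ 0.06 -0.14 -0.15]
socket side px 291.0066777963272 185.7762938230384 [0.58563621 0.07835935 0.3031311 ]
socket top px 307.9627727856226 188.97817715019255 779
```

View pics/s3.png

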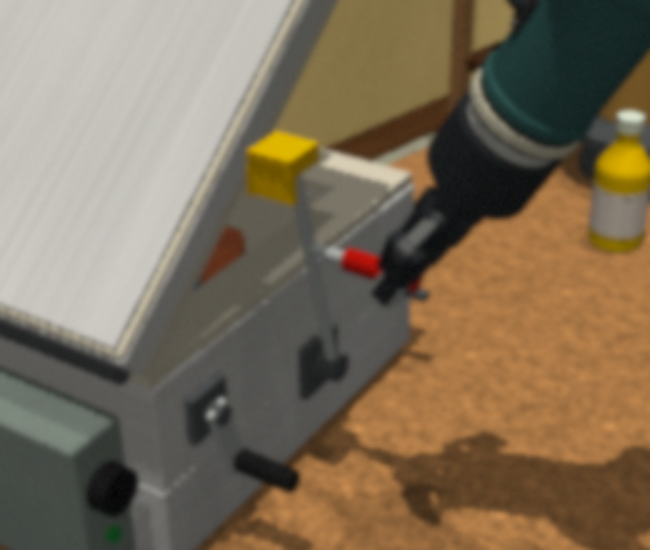

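The rod tip is inside the socket at about 1.81 rad, and the socket has not moved. I release, hold still, and let it lean home.

Request:
{"method": "carry_out", "body": {
  "offset": [
    [0,0,0],
    [0,0,0],
    [0,0,0],
    [0,0,0],
    [0,0,0]
  ],
  "delta_rot": [
    [0,0,0],
    [0,0,0],
    [0,0,0],
    [0,0,0],
    [0,0,0]
  ],
  "fingers": 0.6
}}

```text
time: 7.07
tool_pos: [0.5308, 0.0198, 0.1969]
tcp_rot: [1.312, 0.937, -0.667]
wrist_force: [0.4, -0.1, -1.1]
width: 0.797
```

Request:
{"method": "carry_out", "body": {
  "offset": [
    [0,0,0],
    [0,0,0],
    [0,0,0],
    [0,0,0],
    [0,0,0]
  ],
  "delta_rot": [
    [0,0,0],
    [0,0,0],
    [0,0,0],
    [0,0,0],
    [0,0,0]
  ]
}}

```text
time: 7.48
tool_pos: [0.5312, 0.0198, 0.1976]
tcp_rot: [1.312, 0.936, -0.666]
wrist_force: [-0.3, 0.4, 0.0]
width: 0.803
```

Run:
```python
from h import *
s=read_state();print(s['wrist_force'],s['width'])
im,d=read_camera('wrist');cv2.imwrite('pics/w4.png',im[:,:,::-1])
```

```text
[-0.33037151  0.35403346  0.00808308] 0.8034588722955026
```

View pics/w4.png

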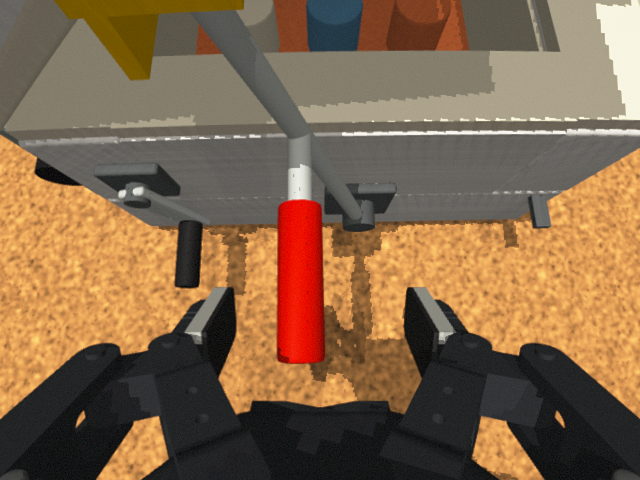

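The sleeve (300,280) is free between the open fingers and has leaned left to home. I withdraw back and up.

Request:
{"method": "carry_out", "body": {
  "offset": [
    [-2,-1,0],
    [-3,-1.5,0],
    [-3,-1.5,0],
    [-3,-1.5,0],
    [-2,-1,0]
  ],
  "delta_rot": [
    [0,0,0],
    [0,0,0],
    [0,0,0],
    [0,0,0],
    [0,0,0]
  ]
}}

```text
time: 7.95
tool_pos: [0.4108, -0.0037, 0.2793]
tcp_rot: [1.311, 0.935, -0.664]
wrist_force: [1.1, -0.4, 0.6]
width: 0.802
```

Request:
{"method": "carry_out", "body": {
  "offset": [
    [0,0,0],
    [0,0,0],
    [0,0,0],
    [0,0,0],
    [0,0,0]
  ],
  "delta_rot": [
    [0,0,0],
    [0,0,0],
    [0,0,0],
    [0,0,0],
    [0,0,0]
  ]
}}

```text
time: 8.37
tool_pos: [0.4121, -0.0033, 0.2761]
tcp_rot: [1.312, 0.939, -0.667]
wrist_force: [-0.2, -0.3, -0.9]
width: 0.799
```

```bash
python3 look.py s4
python3 - <<'E'
from h import *
im,d=read_camera('side')
m=cv2.inRange(cv2.cvtColor(im,cv2.COLOR_RGB2HSV),(0,150,70),(8,255,255));m[:,:300]=0;m[400:]=0
k,Lb,st,c=cv2.connectedComponentsWithStats(m);i=1+st[1:,4].argmax();v,u=np.nonzero((Lb==i)&(d>0));P=np.median(pts('side',np.c_[u,v],d[v,u]),0)
y=(P[:2]-HINGE[:2])@L;z=P[2]-.09;print('grip',P,'angle',np.arctan2(z,-y),np.hypot(y,z))
E
```

```text
8.3667 [-0.18554526 -0.33490564 -0.89523342] [-0.04914004  0.23493219 -0.01955823] 0.7991961004433364 [ 0.003  0.001 -0.002  0.     0.002 -0.002]
shift in tool cm [12.68  6.82  0.14] rot deg [ 0.03 -0.18  0.08]
shift in tool cm [12.86  6.72 -0.61] rot deg [ 0.03 -0.18  0.08]
socket side px 290.48825503355704 186.21476510067114 [0.58578304 0.07806678 0.30315848]
socket top px 307.8133848133848 189.02316602316603 777
grip [0.53133188 0.03336914 0.2195845 ] angle 1.8965565933717876 0.136777974023763
```

View pics/s4.png

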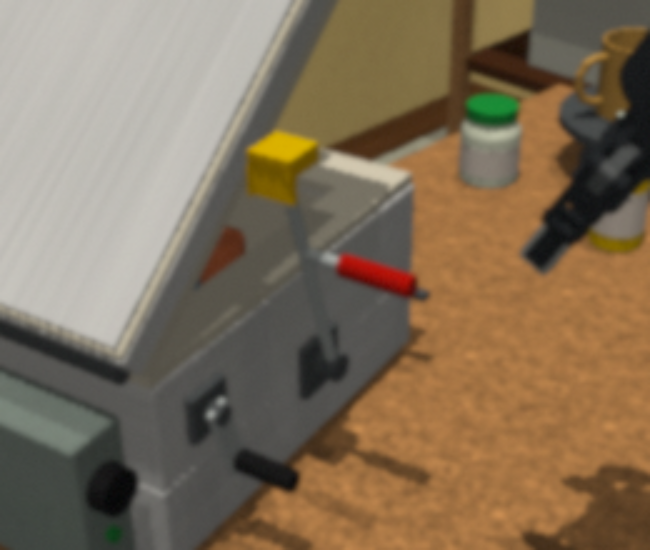

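The rod stands home in the socket, the arm is clear, and neither the socket nor the latch has moved.

```bash
python3 -c "
from workcell import *
print(finish_job())"
```

```text
the job is handed in; nothing more can be done
None
```

The prop rod is standing in the yellow socket, released, and the job is handed in at about 8.5 s of the 32 s allowed. `finish_job` reports no verdict, so the checks below are my own.

I gripped the outer half of the red sleeve at 25 N with the tool tilted 30° and swung it along its arc to about 1.81 rad. I then let go, gravity leaned it home, and I backed the arm away.

- **Rod angle:** the last side view put the red grip at about 1.90 rad, against the 1.86 rad stop. The excess fits measuring off the sleeve's visible surface with 2–3 mm calibration error.
- **Socket and lid:** the socket stayed within 1 pixel of its starting position in both the side and top views.
- **Latch:** it looked unmoved in the side view; I did not measure it.
- **Robot:** the gripper is about 14 cm clear of the rod with nothing in contact. Wrist force stayed under about 15 N at every reading.

No check failed. Two small corrections came up on the way. The wrist view put the grip about 3 mm farther right than my first estimate, and one approach row fell about 1 cm short. I corrected both before gripping.

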